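Return the loose chuck jaws to their set trays

ROBOT

A 6-joint arm with a two-finger parallel gripper is mounted at the origin on the work surface. World frame = base frame: x ahead of the robot, y to its left, z up, the work surface at z = 0. Lengths are in m, angles in rad, forces in N, time in s.
With the tool pointing down it reaches from about 0.35 to 0.925 m from the base axis. Payload 6.4 kg.
Tool frame: the origin (TCP) lies at the very end of the fingers, on their centre line; the grasp point (between the pads) lies 19 mm behind it; z points along the fingers, y is the direction in which the jaws open and shut (so a half turn about z gives the same grasp; the last joint's range is limited). The gripper opens to 94 mm and grips with 3 to 60 N. Pads are 16 mm wide; open, the fingers measure 119 mm over their backs; the gripper's body (75 mm by 177 mm) begins 78 mm behind the grasp point.
Start: joints at [-1.471, 0.245, 1.558, -0, 1.339, -0.174], TCP at [0.176, -0.626, 0.205] pointing down, gripper open.
Joint ranges: [-3.13, 3.13], [-1.02, 2.26], [0.13, 2.54], [-0.95, 4.09], [0.21, 2.88], [-2.74, 2.74]. Speed limits (rad/s): [2.57, 2.57, 3.14, 3.14, 3.14, 3.14].

INTERFACE

Orientations are given as a 3x3 rotation matrix whose columns are the frame's x, y, z axes.
In Python, from workcell import observe, snapshot, calibration, hand_in gives the robot as it stands. The module is installed in compiled form; this text tells all that it offers.
- The arm moves only by the tool arm_command, never from a script. Its argument "increments" is a list of rows, each a list of 6 numbers: the shift along the tool's x, y, z in m, then the turn, a rotation vector about the tool's x, y, z in rad. In form: [[tx, ty, tz, ax, ay, az], ...]. A call has 1 to 5 rows; each row is the pose to reach, as a shift and turn from the pose commanded when the call began, along the tool's axes at that moment; what a row does not reach only later rows make up. A row lasts 1/10 s, in which the tool goes at most 50 mm and 8.59 degrees, less where a joint would pass 70% of its speed; a pose out of reach is approached as far as the arm can. A call with a gripper value outside its range is refused whole. "grip" is the finger opening in m, from 0 to 0.094, set as the call begins (left out, the last holds). The fingers move at their own pace and stop on an object; the grip force is fixed at half the most. Time passes only in rows, so rows that repeat a pose let the fingers close. It gives the time, the measured TCP pose, the force and the opening at its end, in the units of the state.
- observe(): the state, without advancing time (a new reading comes with each control period).
- snapshot(name): name is "side" or "top" or "wrist"; returns the picture (420x560x3 uint8, blue, green, red); there is no depth.
- calibration(name): a dict with "fx", "fy", "cx", "cy" (pixels), "k1" (the pictures are not rectified: a ray, as slopes to the right and down, at radius r is drawn at 1 + k1 r^2 times it, then the intrinsics apply), "origin" and "attitude" of the camera in the world. Camera axes: x right, y down, z forward; pixel columns grow to the right and rows downward; lengths in m; the calibration is good to about 2 mm. A picture is of the moment at which its call begins: read the wrist's pose just before it. calibration takes no time and is no camera call; for the wrist camera it gives the pose at the moment of the call.
- hand_in(): hands the job in, once; it reports no verdict.
The state is a dict: "time_s": time; "joint_pos": joint angles; "dq": joint speeds; "joint_torque": joint torques, N m; "ee_pos": TCP position; "tcp_rot": TCP orientation; "ft_force": force on the tool from outside, world axes, zero at the start; "wrist_torque": the same for the moment, N m; "width": finger opening in m.
Only numpy, scipy, OpenCV 4.12 (cv2) and the standard library are available. Lean on these libraries where they do the work, as an engineer would, in place of code of your own. Each camera call takes 0.05 s, during which the arm holds its last target.

TASK

Four chuck jaws are lying loose on the bench among some round parts. Put each one back into the tray that holds the jaws of its own shape, so that every set of three is complete: set it down (do not drop it) flat on the tray floor, screw holes up, parallel alongside its mates and not on top of them. Leave the round parts that lie among the jaws where they are.

Things in the scene. Friction and masses are not known exactly. Their poses are not given: they have to be found in the camera images.
- pointed_a_mid (a point): One of two identical loose pointed jaws. 84 x 28 mm, 34 high, the front 30 mm tapers to a 6 mm nose, two holes. Point: grip point on the centre line, 17 mm above the underside, 38 from the back end (4 behind mid-length); grip across the 28 mm. Axes: x to the nose, y across, z up. Loose steel, 0.5 kg, flat on the bench, screw holes up.
- pointed_b_mid (a point): The other of the two loose pointed jaws. 84 x 28 mm, 34 high, the front 30 mm tapers to a 6 mm nose, two holes. Point: grip point on the centre line, 17 mm above the underside, 38 from the back end (4 behind mid-length); grip across the 28 mm. Axes: x to the nose, y across, z up. Loose steel, 0.5 kg, flat on the bench, screw holes up.
- stepped_jaw_mid (a point): Loose stepped jaw, 76 x 34 mm: back 40 mm is 42 high, front 36 mm is 24 high, a hole in each level. Point: grip point on the centre line in the high part, 21 mm above the underside, 28 from the back end (10 behind mid-length); grip across the 34 mm. Axes: x to the nose, y across, z up. Loose steel, 0.6 kg, flat on the bench, screw holes up.
- wide_jaw_mid (a point): Loose wide-nosed (T-shaped) jaw, 70 mm long, 34 high: tail 46 long x 26 wide, head 24 long x 44 wide with a hollow arc in front. Point: grip point on the centre line in the tail, 17 mm above the underside, 31 from the back end (4 behind mid-length); grip across the 26 mm. Axes: x to the nose, y across, z up. Loose steel, 0.5 kg, flat on the bench, screw holes up.
- pointed_tray: Tray holding one pointed jaw (at y = -69 mm). Floor free from y = -55 to +84 mm: room for two more, centred at y = -13 and y = +42 mm, x = 0. Green steel tray 110 (x) x 174 (y) x 22 mm high, walls and floor 3 mm, fixed; its jaws too, lengthwise along x, noses to +x. Origin: centre of underside; x away from the robot within 7 degrees.
- stepped_tray: Tray holding two stepped jaws (at y = +66 and +31 mm). Floor free from y = -84 to +14 mm: room for one more, centred at y = -35 mm, x = 0. Green steel tray 110 (x) x 174 (y) x 22 mm high, walls and floor 3 mm, fixed; its jaws too, lengthwise along x, noses to +x. Origin: centre of underside; x away from the robot within 7 degrees.
- wide_tray: Tray holding two wide-nosed jaws (at y = -61 and -16 mm). Floor free from y = +6 to +84 mm: room for one more, centred at y = +45 mm, x = 0. Green steel tray 110 (x) x 174 (y) x 22 mm high, walls and floor 3 mm, fixed; its jaws too, lengthwise along x, noses to +x. Origin: centre of underside; x away from the robot within 7 degrees.
- cover: Round part to be left alone: flanged steel cover, flange 64 mm across on a 42 mm spigot, 22 mm high, small holes round the flange; lies on the bench among the jaws. Origin: centre of its underside.
- race: Round part to be left alone: steel ring, 60 mm outside, 46 mm inside, 16 mm high, flat on the bench among the jaws. Origin: centre of its underside.
- slug: Round part to be left alone: dark steel cylinder, 38 mm across, 32 mm high, upright on the bench among the jaws. Origin: centre of its underside.
Not all that is in view belongs to the job. Leave any brown or purple look-alike of the part that bears wide_jaw_mid alone. Leave any green or turquoise look-alike of the part that bears stepped_jaw_mid alone.

How it is judged:
By the outcome, as a careful person would: the job done as asked, in the order asked, and still so for the second after the job is handed in, with the robot touching nothing.
It also fails if it takes over 120 s, if anything falls off the work surface, if the arm or the gripper's body presses on something with over 40 N, if the wrist force passes 120 N, or if a joint passes its speed limit or range.

## Working session

There is one attempt and no reset: what is moved stays moved. The work goes in short steps, Python scripts to look and compute and a tool call to move; the robot and the scene stay as the last step left them, time stands still between calls to the robot, and variables do not carry over. Pictures are saved under pics/ and viewed, and the job is handed in when it is done.

Besides the shell and the picture viewer there is one more tool, called after "Emit:" as a command line: name --pt "numbers of a row" for each row, then --argument value for the rest. arm_command: Moves the arm, as the interface text tells. Its arguments: {"type":"object","properties":{"increments":{"type":"array","items":{"type":"array","items":{"type":"number"}}},"grip":{"type":"number"}},"required":["increments"]}

```bash
mkdir -p pics; python3 - <<'E'
from workcell import *
import cv2
for n in ["top","side","wrist"]:
    c=calibration(n);print(n,c)
    cv2.imwrite(f"pics/{n}0.png",snapshot(n))
s=observe();print(s)
E
```

```text
top {'fx': 494.14557077518685, 'fy': 494.14557077518685, 'cx': 281.59246863600396, 'cy': 206.89247822563652, 'k1': -0.00912947429133749, 'origin': array([0.30005891, 0.03352763, 1.19181659]), 'attitude': array([[-1.95485892e-03, -9.87640296e-01,  1.56725316e-01],
       [-9.99908044e-01, -1.72646538e-04, -1.35599780e-02],
       [ 1.34194388e-02, -1.56737412e-01, -9.87549139e-01]])}
side {'fx': 506.9879923661433, 'fy': 506.9879923661433, 'cx': 270.275330109739, 'cy': 212.64544975133947, 'k1': -0.1842879813654361, 'origin': array([0.38823854, 0.76219695, 0.87442479]), 'attitude': array([[-0.99258319, -0.08367875,  0.08818438],
       [-0.12137257,  0.72317744, -0.67991403],
       [-0.0068786 , -0.6855744 , -0.72797008]])}
wrist {'fx': 355.1400154748951, 'fy': 355.1400154748951, 'cx': 277.09554124295477, 'cy': 209.5937588616075, 'k1': -0.06647692672366534, 'origin': array([ 0.25597515, -0.60303729,  0.38318077]), 'attitude': array([[ 0.27097969, -0.92169632, -0.27757145],
       [-0.9625823 , -0.26015918, -0.07584532],
       [-0.00230641,  0.28773791, -0.95770641]])}
{'time_s': 0.15, 'joint_pos': array([-1.47108056e+00,  2.45659382e-01,  1.55870470e+00,  4.18931356e-06,
        1.33872390e+00, -1.74087936e-01]), 'dq': array([ 0.00088976, -0.00295122, -0.00291146, -0.00185175,  0.00104353,
       -0.00050249]), 'joint_torque': array([ 7.49072951e-04, -4.16265357e+01, -3.14981854e+01,  6.85565500e-02,
        3.16153583e-02, -9.57069346e-05]), 'ee_pos': array([ 0.17572513, -0.62532096,  0.20461059]), 'tcp_rot': array([[ 9.62749641e-01,  2.70394355e-01, -1.44803690e-04],
       [ 2.70394266e-01, -9.62748527e-01,  1.48830235e-03],
       [ 2.63019013e-04, -1.47201664e-03, -9.99998882e-01]]), 'ft_force': array([ 0.47645209,  0.60793869, -0.77985946]), 'wrist_torque': array([ 0.02052642,  0.02952858, -0.01334384]), 'width': 0.09391661750984645}
```

View pics/top0.png

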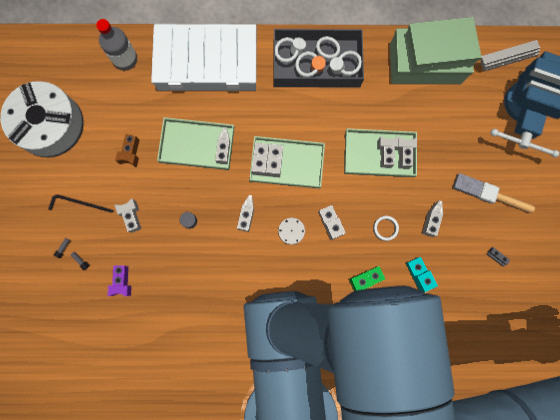

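View pics/side0.png

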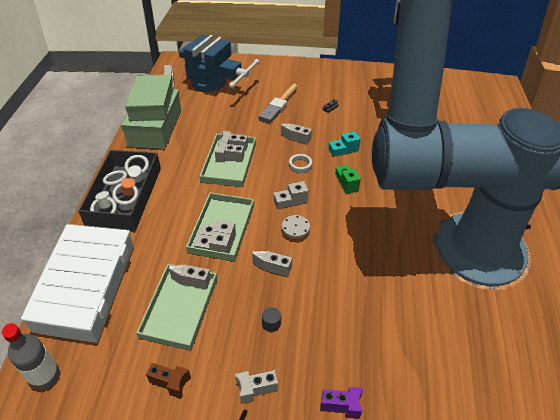

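```bash
python3 - <<'E'
import cv2
a=cv2.imread("pics/top0.png")
cv2.imwrite("pics/top0L.png",cv2.resize(a[60:330,60:300],None,fx=3,fy=3,interpolation=cv2.INTER_CUBIC)[:600*3//3+200][:600])
cv2.imwrite("pics/top0x.png",cv2.resize(a[100:340,100:420],None,fx=2.5,fy=2.5,interpolation=cv2.INTER_CUBIC))
E
```

```text
(no output)
```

View pics/top0x.png

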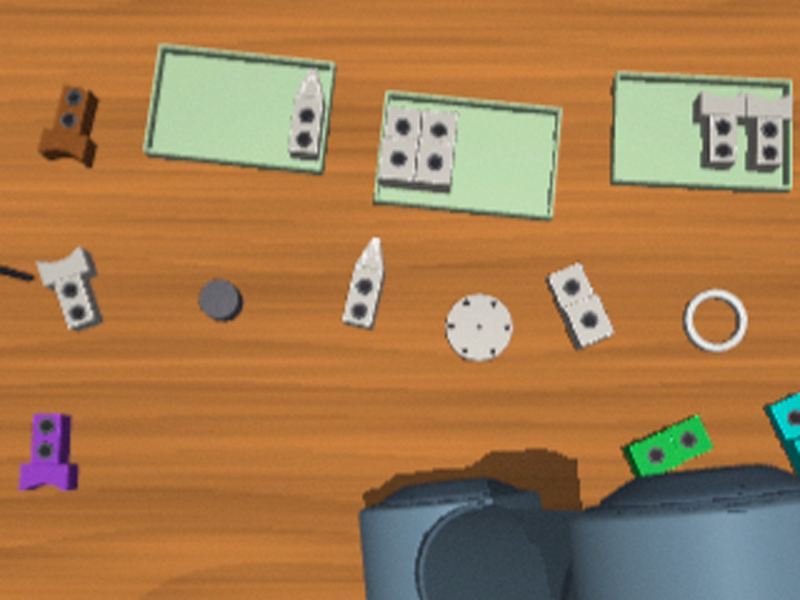

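View pics/wrist0.png

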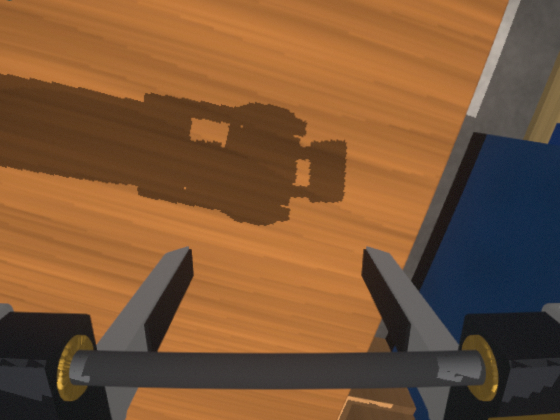

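```bash
cat > h.py <<'E'
import numpy as np, cv2
def cast(c,px,z):
    px=np.atleast_2d(np.asarray(px,float))
    d=np.c_[(px[:,0]-c["cx"])/c["fx"],(px[:,1]-c["cy"])/c["fy"]]
    u=d.copy()
    for _ in range(10): u=d/(1+c["k1"]*(u**2).sum(1,keepdims=True))
    r=np.c_[u,np.ones(len(u))]@np.asarray(c["attitude"]).T
    o=np.asarray(c["origin"]); t=(z-o[2])/r[:,2]
    return (o+t[:,None]*r)[:,:2]
def proj(c,P):
    q=(np.atleast_2d(P)-c["origin"])@np.asarray(c["attitude"]); u=q[:,:2]/q[:,2:]
    u=u*(1+c["k1"]*(u**2).sum(1,keepdims=True))
    return np.c_[u[:,0]*c["fx"]+c["cx"],u[:,1]*c["fy"]+c["cy"]]
E
python3 - <<'E'
from h import *
from workcell import calibration
c=calibration("top"); a=cv2.imread("pics/top0.png"); hsv=cv2.cvtColor(a,cv2.COLOR_BGR2HSV)
# trays: green, low-sat
H,S,V=cv2.split(hsv)
m=((H>40)&(H<85)&(S>25)&(S<170)).astype(np.uint8)*255
m=cv2.morphologyEx(m,cv2.MORPH_CLOSE,np.ones((5,5)))
for k in cv2.findContours(m,cv2.RETR_EXTERNAL,cv2.CHAIN_APPROX_NONE)[0]:
    if cv2.contourArea(k)<300: continue
    p=cast(c,k[:,0],0.022).astype(np.float32)*1000
    (ce,sz,an)=cv2.minAreaRect(p); print("green",k[:,0].mean(0).round(),np.round(ce,1),np.round(sz,1),round(an,2))
m=((S<60)&(V>150)).astype(np.uint8)*255
cv2.imwrite("pics/m.png",m)
dk=((V<75)&(S<120)).astype(np.uint8)*255
for k in cv2.findContours(m,cv2.RETR_EXTERNAL,cv2.CHAIN_APPROX_NONE)[0]:
    if not 200<cv2.contourArea(k)<2500: continue
    x=k[:,0].mean(0)
    if x[1]<110 or x[1]>300: continue
    p=cast(c,k[:,0],0.034).astype(np.float32)*1000
    (ce,sz,an)=cv2.minAreaRect(p); print("light",x.round(),np.round(ce,1),np.round(sz,1),round(an,2))
E
```

```text
green [281. 161.] [596.6   4.7] [172.  111.1] 84.35
green [385. 153.] [ 620.3 -225. ] [174.6 111.2] 87.21
green [196. 144.] [643.1 227.2] [174.6 111.6] 83.87
green [434.  51.] [ 882.3 -369.9] [174.8 236.4] 6.55
light [291. 230.] [427.6  -4.4] [61.3 59.2] 89.95
light [386. 228.] [ 434.1 -229.4] [56.5 57.7] 70.02
light [332. 221.] [ 449.  -101.5] [76.4 35. ] 27.23
light [435. 219.] [ 459.1 -348.9] [27.1 83.3] 71.95
light [127. 214.] [463.3 380.6] [69.4 43.5] 20.76
light [246. 214.] [471.8 101.6] [27.  84.3] 76.72
light [481. 188.] [ 529.5 -458.4] [88.5 40.1] 68.86
light [525. 142.] [ 653.2 -581.4] [170.1  34.5] 69.77
light [ 42. 134.] [659.6 595.8] [106.   80.5] 77.2
light [ 14. 112.] [719.6 671.8] [ 82.5 101.7] 45.09
```

```bash
cat > go.py <<'E'
import sys,numpy as np
from workcell import observe
from scipy.spatial.transform import Rotation as R
# target x y z(mm) yaw(deg)
def go(x,y,z,yaw):
    s=observe(); r=np.asarray(s["tcp_rot"]); p=np.asarray(s["ee_pos"])
    t=np.radians(yaw); c,n=np.cos(t),np.sin(t)
    T=np.array([[c,n,0],[n,-c,0],[0,0,-1.]])
    d=r.T@(np.array([x,y,z])/1000-p); w=R.from_matrix(r.T@T).as_rotvec()
    print("t",round(s["time_s"],2),"p",(p*1000).round(1),"F",np.round(s["ft_force"],1),"w",round(s["width"],4))
    print("inc",d.round(4),w.round(4),"len",np.linalg.norm(d).round(3),"deg",np.degrees(np.linalg.norm(w)).round(1))
if __name__=="__main__": go(*map(float,sys.argv[1:5]))
E
python3 go.py 455.3 -347.7 200 -18
```

```text
t 0.15 p [ 175.7 -625.3  204.6] F [ 0.5  0.6 -0.8] w 0.0939
inc [ 0.3442 -0.1917  0.005 ] [-1.50e-03  2.00e-04  5.88e-01] len 0.394 deg 33.7
```

Emit:
arm_command --pt "0.344 -0.192 0.005 0 0 0.588" --pt "0.344 -0.192 0.005 0 0 0.588" --pt "0.344 -0.192 0.005 0 0 0.588" --pt "0.344 -0.192 0.005 0 0 0.588" --pt "0.344 -0.192 0.005 0 0 0.588" --grip 0.06

```text
time_s: 0.65
ee_pos: [0.3533, -0.4484, 0.202]
tcp_rot: [[0.95, -0.312, -0.0], [-0.312, -0.95, 0.0], [-0.0, -0.0, -1.0]]
ft_force: [0.7, -1.1, -0.2]
width: 0.0608
```

```bash
python3 go.py 455.3 -347.7 200 -18
```

```text
t 0.65 p [ 353.3 -448.4  202. ] F [ 0.7 -1.1 -0.2] w 0.0608
inc [ 0.0655 -0.1275  0.0021] [-0.0002  0.0001 -0.0028] len 0.143 deg 0.2
```

Emit:
arm_command --pt "0.0655 -0.1275 0.002 0 0 0" --pt "0.0655 -0.1275 0.002 0 0 0" --pt "0.0655 -0.1275 0.002 0 0 0" --pt "0.0655 -0.1275 0.002 0 0 0" --pt "0.0655 -0.1275 0.002 0 0 0"

```text
time_s: 1.15
ee_pos: [0.4543, -0.3485, 0.2]
tcp_rot: [[0.952, -0.307, -0.001], [-0.307, -0.952, 0.0], [-0.001, 0.0, -1.0]]
ft_force: [0.6, 0.7, -0.1]
width: 0.0598
```

```bash
cat > look.py <<'E'
import sys
from h import *
from workcell import *
n=sys.argv[1]; z=float(sys.argv[2])
c=calibration("wrist"); a=snapshot("wrist"); cv2.imwrite(f"pics/{n}.png",a)
np.save(f"pics/{n}.npy",c,allow_pickle=True)
H,S,V=cv2.split(cv2.cvtColor(a,cv2.COLOR_BGR2HSV))
m=((S<60)&(V>150)).astype(np.uint8)*255
for k in cv2.findContours(m,cv2.RETR_EXTERNAL,cv2.CHAIN_APPROX_NONE)[0]:
    if cv2.contourArea(k)<600: continue
    p=cast(c,k[:,0],z).astype(np.float32)*1000
    ce,sz,an=cv2.minAreaRect(p); print("light",k[:,0].mean(0).round(),np.round(ce,1),np.round(sz,1),round(an,2))
m=(V<70).astype(np.uint8)*255
for k in cv2.findContours(m,cv2.RETR_EXTERNAL,cv2.CHAIN_APPROX_NONE)[0]:
    if not 60<cv2.contourArea(k)<1500: continue
    (x,y),sz,an=cv2.fitEllipse(k)
    if max(sz)>2.0*min(sz): continue
    print("hole",np.round([x,y],1),np.round(sz,1),(cast(c,[x,y],z)*1000).round(1))
E
python3 look.py w1 0.034; python3 go.py 455.3 -347.7 200 -18
```

```text
light [ 14. 293.] [429.1 -25.6] [37.9 57.1] 57.44
light [ 61. 261.] [ 449.8 -100.1] [73.7 47.4] 22.02
light [390.  76.] [ 525.  -481.2] [36.7 38.8] 69.3
light [94. 59.] [ 620.9 -229.2] [167.6 105.9] 87.18
hole [272.8 213.3] [13.4 14. ] [[ 432.3 -337.3]]
hole [272.8 190.4] [13.9 14.2] [[ 455.1 -344.8]]
hole [115.5  81.5] [10.1 11. ] [[ 599.9 -237.4]]
hole [160.5  67.1] [10.  11.1] [[ 597.8 -282.6]]
hole [106.7  56.6] [10.2 12.2] [[ 622.9 -238.5]]
hole [152.2  41.7] [10.2 11.8] [[ 620.8 -283.7]]
t 1.2 p [ 453.7 -349.3  200.1] F [ 1.1 -0.4 -0.3] w 0.06
inc [ 0.001  -0.002   0.0001] [0.0001 0.0005 0.0001] len 0.002 deg 0.0
```

View pics/w1.png

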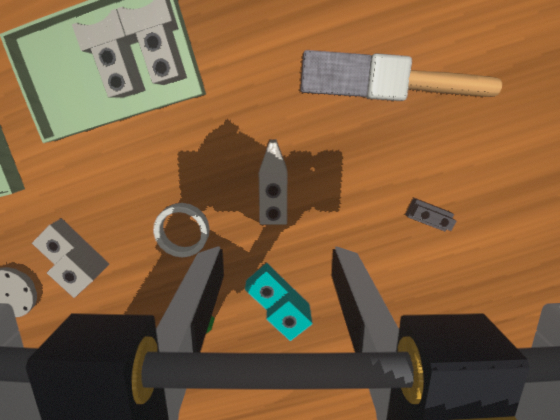

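Emit:
arm_command --pt "0.001 -0.003 0.05 0 0 0" --pt "0.001 -0.003 0.1 0 0 0" --pt "0.001 -0.003 0.145 0 0 0" --pt "0.001 -0.003 0.18 0 0 0" --pt "0.001 -0.003 0.195 0 0 0"

```text
time_s: 1.7
ee_pos: [0.4528, -0.3458, 0.0014]
tcp_rot: [[0.95, -0.312, -0.005], [-0.311, -0.95, 0.005], [-0.006, -0.003, -1.0]]
ft_force: [-0.4, -0.6, -0.4]
width: 0.0599
```

```bash
python3 go.py 455.3 -346.2 4 -18
```

```text
t 1.7 p [ 452.8 -345.8    1.4] F [-0.4 -0.6 -0.4] w 0.0599
inc [ 0.0025 -0.0004 -0.0026] [-0.0032  0.0058 -0.0026] len 0.004 deg 0.4
```

Emit:
arm_command --pt "0 0 0 0 0 0" --pt "0 0 0 0 0 0" --pt "0 0 0 0 0 0" --pt "0 0 0 0 0 0" --pt "0 0 0 0 0 0" --grip 0.0

```text
time_s: 2.2
ee_pos: [0.4571, -0.3468, 0.0071]
tcp_rot: [[0.951, -0.309, 0.002], [-0.309, -0.951, -0.001], [0.002, 0.0, -1.0]]
ft_force: [0.6, 3.7, 7.2]
width: 0.0277
```

```bash
python3 go.py 455.3 -346.2 4 -18; python3 look.py w2 0.034
python3 - <<'E'
from math import *
# tray slots
for n,x,y,yaw,sl in [("P",643.1,227.2,-6.13,(-13,42)),("S",596.6,4.7,-5.65,(-35,)),("W",620.3,-225,-2.79,(45,))]:
    t=radians(yaw)
    for s in sl:
        print(n,s,"mid",round(x-s*sin(t),1),round(y+s*cos(t),1))
E
```

```text
t 2.2 p [ 457.1 -346.8    7.1] F [0.6 3.7 7.2] w 0.0277
inc [-0.0019 -0.0001  0.0031] [ 0.0001 -0.0024 -0.0002] len 0.004 deg 0.1
light [ 71. 323.] [ 467.3 -238.9] [11.3 38.5] 25.02
light [518.  53.] [ 525.7 -475. ] [35.2 36.7] 68.83
light [406.  39.] [ 542.5 -430.8] [56.4 32.3] 69.54
light [63. 71.] [ 582.6 -285.1] [58.  36.6] 87.23
light [22. 30.] [ 599.5 -282.7] [25.7 24.1] 86.54
hole [277.  331.6] [25.  28.9] [[ 432.  -339.2]]
hole [534.5 301.3] [29.4 40.6] [[ 406.3 -468.2]]
hole [277.  289.2] [27.1 30.6] [[ 454.8 -346.6]]
hole [18.1 29.6] [23.1 27.9] [[ 598.5 -281.9]]
P -13 mid 641.7 214.3
P 42 mid 647.6 269.0
S -35 mid 593.2 -30.1
W 45 mid 622.5 -180.1
```

View pics/w2.png

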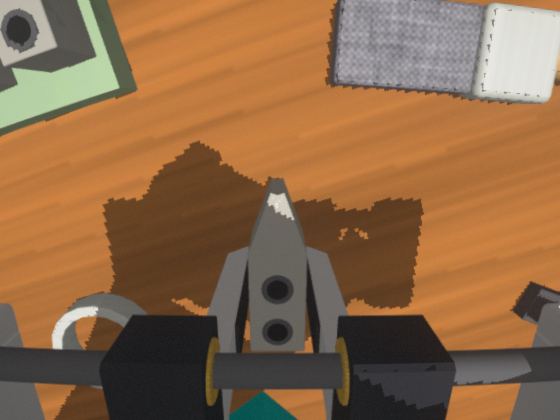

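Emit:
arm_command --pt "0 0 -0.015 0 0 0" --pt "0 0 -0.05 0 0 0" --pt "0 0 -0.085 0 0 0" --pt "0 0 -0.1 0 0 0" --pt "0 0 -0.1 0 0 0"

```text
time_s: 2.75
ee_pos: [0.457, -0.3479, 0.108]
tcp_rot: [[0.951, -0.309, 0.003], [-0.309, -0.951, -0.004], [0.004, 0.003, -1.0]]
ft_force: [0.5, -0.7, -4.5]
width: 0.0277
```

```bash
python3 go.py 645.5 269 105 -6
```

```text
t 2.75 p [ 457.  -347.9  108. ] F [ 0.5 -0.7 -4.5] w 0.0277
inc [-0.0112 -0.6449  0.001 ] [ 0.0034 -0.004  -0.2093] len 0.645 deg 12.0
```

Emit:
arm_command --pt "0 -0.02 0 0 0 0" --pt "0 -0.055 0 0 0 -0.05" --pt "-0.002 -0.1 0 0 0 -0.1" --pt "-0.004 -0.15 0 0 0 -0.15" --pt "-0.005 -0.198 0 0 0 -0.2"

```text
time_s: 3.25
ee_pos: [0.5108, -0.1542, 0.1027]
tcp_rot: [[0.994, -0.113, -0.004], [-0.113, -0.994, 0.002], [-0.004, -0.002, -1.0]]
ft_force: [1.3, -0.6, -4.8]
width: 0.0283
```

Emit:
arm_command --pt "0.008 -0.045 0 0 0 0" --pt "0.018 -0.09 0 0 0 0" --pt "0.026 -0.135 0 0 0 0" --pt "0.034 -0.18 0 0 0 0" --pt "0.043 -0.225 0 0 0 0"

```text
time_s: 3.75
ee_pos: [0.5791, 0.0639, 0.1026]
tcp_rot: [[0.993, -0.114, -0.004], [-0.114, -0.994, 0.0], [-0.004, 0.0, -1.0]]
ft_force: [1.1, -0.1, -4.7]
width: 0.0277
```

```bash
python3 go.py 645.5 269 105 -6
```

```text
t 3.75 p [579.1  63.9 102.6] F [ 1.1 -0.1 -4.7] w 0.0277
inc [ 0.0426 -0.2113 -0.0027] [ 0.0004  0.0044 -0.0094] len 0.216 deg 0.6
```

Emit:
arm_command --pt "0.009 -0.045 0 0 0 -0.005" --pt "0.018 -0.09 0 0 0 -0.01" --pt "0.027 -0.135 0 0 0 -0.01" --pt "0.035 -0.175 0 0 0 -0.01" --pt "0.04 -0.2 0 0 0 -0.01"

```text
time_s: 4.25
ee_pos: [0.6418, 0.2586, 0.1019]
tcp_rot: [[0.995, -0.102, -0.004], [-0.102, -0.995, -0.001], [-0.004, 0.001, -1.0]]
ft_force: [-1.1, -0.9, -4.4]
width: 0.028
```

Emit:
arm_command --pt "0 0 0 0 0 0" --pt "0 0 0 0 0 0"

```text
time_s: 4.45
ee_pos: [0.6416, 0.2558, 0.1024]
tcp_rot: [[0.995, -0.103, -0.004], [-0.103, -0.995, -0.002], [-0.004, 0.002, -1.0]]
ft_force: [-0.0, 0.5, -4.2]
width: 0.028
```

```bash
python3 go.py 645.5 269 105 -6; python3 look.py w3 0.022
```

```text
t 4.45 p [641.6 255.8 102.4] F [-0.   0.5 -4.2] w 0.028
inc [ 0.0025 -0.0135 -0.0027] [0.002  0.0042 0.0015] len 0.014 deg 0.3
light [521. 266.] [576.1  57.6] [36.2 42.7] 84.2
light [548. 214.] [621.7  37.5] [22.4 35.3] 84.56
light [516. 212.] [624.8  67.3] [33.6 35. ] 84.33
light [506. 237.] [605.2  53.8] [ 79.5 109.3] 84.61
light [387. 191.] [642.7 187.5] [ 91.3 109.3] 84.4
light [229. 145.] [694.6 274.9] [76.5 27.8] 87.24
light [173.   3.] [795.1 308.8] [82.   6.5] 82.79
hole [455.7 407. ] [ 7.9 11.1] [[430.6 103.7]]
hole [277.  331.2] [24.6 30.2] [[538.1 266.2]]
hole [277.1 289.2] [28.1 30.9] [[578.7 261.9]]
hole [521.4 267.3] [10.6 14. ] [[575.6  57.4]]
hole [101.  252.9] [11.4 13. ] [[625.  399.7]]
hole [400.9 250.1] [11.9 13.4] [[602.9 160.2]]
hole [ 99.  224.8] [12.  13.1] [[648.6 395.2]]
hole [404.4 219.9] [12.2 13.8] [[628.1 157.5]]
hole [555.7 213.9] [ 8.3 12. ] [[620.   33.1]]
hole [516.4 213.6] [10.7 13.5] [[623.8  66.9]]
```

View pics/w3.png

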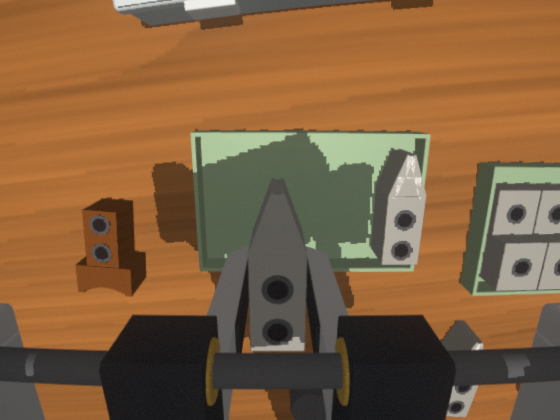

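```bash
python3 - <<'E'
from h import *
c=np.load("pics/w3.npy",allow_pickle=True).item()
p=cast(c,[[192,133],[428,134],[414,270],[203,274]],0.022)*1000
print(p.round(1)); ce,sz,an=cv2.minAreaRect(p.astype(np.float32)); print(p.mean(0),ce,sz,an)
E
```

```text
[[710.2 309.8]
 [692.4 140. ]
 [584.  149.2]
 [598.5 320.2]]
[646.26941612 229.80622885] (646.4208374023438, 229.58969116210938) (171.5542755126953, 112.16183471679688) 84.70030212402344
```

```bash
python3 go.py 647 270 30 -6
```

```text
t 4.5 p [641.8 255.2 102.9] F [ 1.1 -0.3 -5.2] w 0.0277
inc [ 0.0039 -0.0154  0.0728] [0.0018 0.0037 0.0004] len 0.075 deg 0.2
```

Emit:
arm_command --pt "0.004 -0.0155 0.01 0.002 0.003 0" --pt "0.004 -0.0155 0.04 0.002 0.003 0" --pt "0.004 -0.0155 0.065 0.002 0.003 0" --pt "0.004 -0.0155 0.073 0.002 0.003 0" --pt "0.004 -0.0155 0.073 0.002 0.003 0"

```text
time_s: 5.0
ee_pos: [0.6472, 0.2696, 0.0301]
tcp_rot: [[0.994, -0.105, -0.001], [-0.105, -0.994, 0.0], [-0.001, -0.0, -1.0]]
ft_force: [-0.1, -0.7, -4.6]
width: 0.028
```

```bash
python3 go.py 647 270 12 -6
```

```text
t 5.0 p [647.2 269.6  30.1] F [-0.1 -0.7 -4.6] w 0.028
inc [-0.0002 -0.0004  0.0181] [-0.0003  0.0012 -0.0007] len 0.018 deg 0.1
```

Emit:
arm_command --pt "0 0 0.01 0 0 0" --pt "0 0 0.017 0 0 0" --pt "0 0 0.018 0 0 0" --pt "0 0 0.019 0 0 0" --pt "0 0 0.02 0 0 0"

```text
time_s: 5.5
ee_pos: [0.6493, 0.2713, 0.0128]
tcp_rot: [[0.995, -0.104, 0.004], [-0.104, -0.995, 0.002], [0.004, -0.002, -1.0]]
ft_force: [-0.5, 0.6, -4.1]
width: 0.0279
```

Emit:
arm_command --pt "0 0 0.0005 0 0 0" --pt "0 0 0.001 0 0 0" --pt "0 0 0.001 0 0 0"

```text
time_s: 5.8
ee_pos: [0.649, 0.2711, 0.0114]
tcp_rot: [[0.995, -0.104, 0.003], [-0.104, -0.995, 0.002], [0.003, -0.002, -1.0]]
ft_force: [0.3, -0.1, -4.1]
width: 0.0279
```

Emit:
arm_command --pt "0 0 0.001 0 0 0" --pt "0 0 0.001 0 0 0" --pt "0 0 0.002 0 0 0" --pt "0 0 0.002 0 0 0"

```text
time_s: 6.2
ee_pos: [0.649, 0.2711, 0.0102]
tcp_rot: [[0.995, -0.104, 0.003], [-0.104, -0.995, 0.002], [0.003, -0.002, -1.0]]
ft_force: [-3.7, -1.5, 2.1]
width: 0.0278
```

Emit:
arm_command --pt "0 0 0 0 0 0" --pt "0 0 0 0 0 0" --pt "0 0 0 0 0 0" --grip 0.044

```text
time_s: 6.5
ee_pos: [0.6496, 0.2712, 0.0098]
tcp_rot: [[0.995, -0.104, 0.005], [-0.104, -0.995, 0.002], [0.004, -0.003, -1.0]]
ft_force: [-0.1, 0.2, -0.2]
width: 0.0436
```

Emit:
arm_command --pt "0 0 -0.015 0 0 0" --pt "0 0 -0.05 0 0 0" --pt "0 0 -0.1 0 0 0" --pt "0 0 -0.15 0 0 0" --pt "0 0 -0.19 0 0 0"

```text
time_s: 7.0
ee_pos: [0.6492, 0.271, 0.2045]
tcp_rot: [[0.995, -0.104, 0.008], [-0.104, -0.995, 0.003], [0.008, -0.004, -1.0]]
ft_force: [0.5, 1.1, 1.1]
width: 0.0436
```

```bash
python3 go.py 468 102.5 200 -13.3; python3 - <<'E'
from workcell import *
import cv2
a=snapshot("wrist");cv2.imwrite("pics/w4.png",a)
E
```

```text
t 7.0 p [649.2 271.  204.5] F [0.5 1.1 1.1] w 0.0436
inc [-0.1628  0.1865  0.0026] [-0.0041 -0.0073  0.128 ] len 0.248 deg 7.3
```

View pics/w4.png

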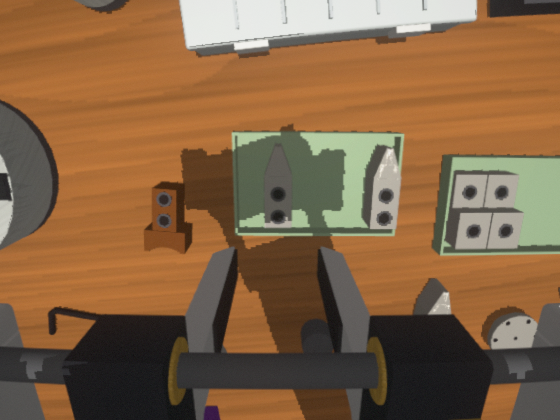

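Emit:
arm_command --pt "-0.033 0.037 0.003 -0.004 -0.007 0.128" --pt "-0.066 0.075 0.003 -0.004 -0.007 0.128" --pt "-0.1 0.112 0.003 -0.004 -0.007 0.128" --pt "-0.135 0.155 0.003 -0.004 -0.007 0.128" --pt "-0.163 0.1865 0.003 -0.004 -0.007 0.128" --grip 0.06

```text
time_s: 7.55
ee_pos: [0.4655, 0.1012, 0.1962]
tcp_rot: [[0.973, -0.23, -0.003], [-0.23, -0.973, -0.001], [-0.002, 0.002, -1.0]]
ft_force: [-0.0, -0.3, 0.9]
width: 0.0602
```

Emit:
arm_command --pt "0 0 0 0 0 0"

```text
time_s: 7.65
ee_pos: [0.463, 0.1002, 0.1949]
tcp_rot: [[0.972, -0.233, -0.006], [-0.233, -0.972, -0.002], [-0.005, 0.003, -1.0]]
ft_force: [1.1, 0.3, 0.0]
width: 0.0601
```

```bash
python3 go.py 468 102.5 200 -13.3;python3 look.py w5 0.034;python3 go.py 468 102.5 200 -13.3 
```

```text
t 7.65 p [463.  100.2 194.9] F [1.1 0.3 0. ] w 0.0601
inc [ 0.0043 -0.0033 -0.0051] [ 0.0029  0.0051 -0.0032] len 0.007 deg 0.4
light [ 20. 247.] [464.7 383.2] [69.4 42.6] 19.77
light [381. 194.] [4.348e+02 3.000e-01] [60.  59.5] 76.52
light [489. 172.] [ 431.9 -110.2] [40.  33.9] 22.42
light [463. 139.] [471.6 -86. ] [34.4 32. ] 22.68
light [524.   7.] [ 578.7 -158.8] [63.6 15.3] 86.7
light [347.  38.] [585.8  10.8] [167.6  81.9] 84.11
light [91. 51.] [636.6 225.8] [167.5  92.9] 83.75
hole [270.8 210.6] [13.3 14.4] [[444.2 110.3]]
hole [153.3 217. ] [25.1 31.2] [[465.3 227.8]]
hole [270.1 187.3] [14.1 14.5] [[467.6 105.3]]
hole [489.6 172.8] [ 8.5 10.8] [[ 431.7 -110.4]]
hole [463.3 139.4] [ 8.8 10. ] [[470.7 -86.8]]
hole [51.7 70.7] [ 9.7 11.6] [[622.8 275.2]]
hole [166.2  52. ] [ 9.9 12. ] [[610.3 166.1]]
hole [271.4  49. ] [10.  10.3] [[590.   74.2]]
hole [312.1  43.2] [ 9.  10.7] [[586.5  38. ]]
hole [44.5 43.3] [ 9.5 11.9] [[647. 273.]]
hole [160.9  23.6] [10.7 11.4] [[634.1 163.6]]
hole [266.   8.] [ 9.7 10.7] [[623.9  70.8]]
hole [305.2   3.4] [ 8.  10.9] [[619.7  36.9]]
t 7.7 p [465.5 101.2 195.9] F [ 0.2 -0.8 -0.1] w 0.0599
inc [ 0.0022 -0.0018 -0.0041] [ 0.0017  0.0025 -0.0025] len 0.005 deg 0.2
```

View pics/w5.png

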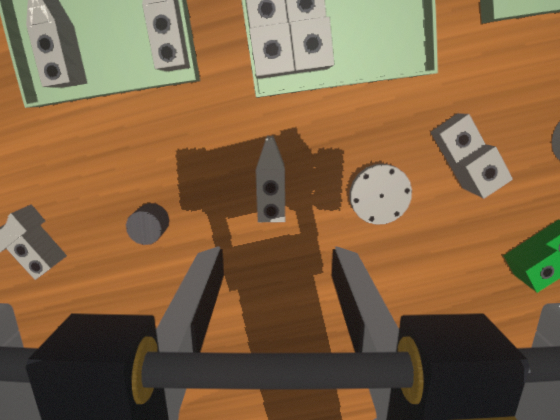

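Emit:
arm_command --pt "0 -0.001 0.03 0 0 0" --pt "0 -0.001 0.08 0 0 0" --pt "0 -0.001 0.13 0 0 0" --pt "0 -0.001 0.17 0 0 0" --pt "0 -0.001 0.185 0 0 0"

```text
time_s: 8.2
ee_pos: [0.4645, 0.1037, 0.0069]
tcp_rot: [[0.973, -0.229, -0.01], [-0.229, -0.973, -0.001], [-0.009, 0.003, -1.0]]
ft_force: [0.2, 0.8, -0.1]
width: 0.0599
```

Emit:
arm_command --pt "0 0 0.004 0 0 0" --pt "0 0 0.006 0 0 0" --pt "0 0 0.006 0 0 0" --pt "0 0 0.006 0 0 0"

```text
time_s: 8.6
ee_pos: [0.4678, 0.1031, 0.0059]
tcp_rot: [[0.973, -0.23, -0.001], [-0.23, -0.973, -0.001], [-0.001, 0.001, -1.0]]
ft_force: [0.3, 0.4, 0.4]
width: 0.06
```

```bash
python3 go.py 468 103.5 6 -13
```

```text
t 8.6 p [467.8 103.1   5.9] F [0.3 0.4 0.4] w 0.06
inc [ 0.0001 -0.0004 -0.0001] [ 0.0014  0.0009 -0.005 ] len 0.0 deg 0.3
```

Emit:
arm_command --pt "0 0 0 0 0 0" --pt "0 0 0 0 0 0" --pt "0 0 0 0 0 0" --pt "0 0 0 0 0 0" --pt "0 0 0 0 0 0" --grip 0.0

```text
time_s: 9.1
ee_pos: [0.4665, 0.1033, 0.0047]
tcp_rot: [[0.973, -0.231, -0.004], [-0.231, -0.973, -0.0], [-0.004, 0.001, -1.0]]
ft_force: [1.3, 2.1, 0.8]
width: 0.0278
```

```bash
python3 go.py 468 103.5 6 -13;python3 look.py w6 0.034
```

```text
t 9.1 p [466.5 103.3   4.7] F [1.3 2.1 0.8] w 0.0278
inc [ 0.0014 -0.0005 -0.0014] [ 0.0011  0.0035 -0.0058] len 0.002 deg 0.4
light [484. 289.] [439.6   3. ] [56.  57.8] 78.02
light [362.  39.] [564.9  30.1] [131.6  36.2] 84.25
light [51. 35.] [597.5 167.3] [48.4 29.5] 83.84
hole [277.4 329.3] [25.4 29.7] [[443.9 108.2]]
hole [277.1 286.1] [28.2 30.9] [[467.3 102.8]]
```

Emit:
arm_command --pt "0 0 -0.015 0 0 0" --pt "0 0 -0.05 0 0 0" --pt "0 0 -0.085 0 0 0" --pt "0 0 -0.1 0 0 0" --pt "0 0 -0.1 0 0 0"

```text
time_s: 9.65
ee_pos: [0.4676, 0.1029, 0.1059]
tcp_rot: [[0.973, -0.23, -0.001], [-0.23, -0.973, -0.002], [-0.001, 0.002, -1.0]]
ft_force: [1.5, 0.9, -4.9]
width: 0.0277
```

```bash
python3 go.py 641.7 215.5 102 -6
```

```text
t 9.65 p [467.6 102.9 105.9] F [ 1.5  0.9 -4.9] w 0.0277
inc [ 0.1435 -0.1496  0.0035] [ 0.0018  0.0008 -0.1274] len 0.207 deg 7.3
```

Emit:
arm_command --pt "0.02 -0.021 0.003 0 0 -0.12" --pt "0.05 -0.053 0.003 0 0 -0.12" --pt "0.085 -0.09 0.003 0 0 -0.12" --pt "0.118 -0.125 0.003 0 0 -0.127" --pt "0.1425 -0.1505 0.003 0 0 -0.127"

```text
time_s: 10.15
ee_pos: [0.6399, 0.2179, 0.0967]
tcp_rot: [[0.995, -0.104, -0.009], [-0.104, -0.995, -0.002], [-0.009, 0.003, -1.0]]
ft_force: [-0.5, -0.6, -5.1]
width: 0.0275
```

Emit:
arm_command --pt "0 0 0 0 0 0" --pt "0 0 0 0 0 0"

```text
time_s: 10.35
ee_pos: [0.638, 0.2166, 0.0966]
tcp_rot: [[0.994, -0.104, -0.011], [-0.104, -0.995, -0.003], [-0.01, 0.004, -1.0]]
ft_force: [-0.6, 0.1, -5.8]
width: 0.0276
```

```bash
python3 go.py 640.8 216.5 25 -6;python3 look.py w7 0.022
```

```text
t 10.35 p [638.  216.6  96.6] F [-0.6  0.1 -5.8] w 0.0276
inc [ 0.0035 -0.0005  0.0716] [0.0036 0.0104 0.0001] len 0.072 deg 0.6
light [502. 239.] [603.4  36. ] [115.2 109.1] 84.38
light [351. 152.] [677.8 163.6] [46.9 33.8] 84.34
light [199. 148.] [687.4 254.7] [116.5  34.8] 84.12
light [101.   3.] [795.6 315.2] [82.4  6.9] 81.69
hole [277.2 329.1] [26.1 30.5] [[539.8 226.2]]
hole [277.1 286.1] [28.5 31.9] [[580.5 222.1]]
hole [475.7 271.4] [10.9 14.6] [[575.4  61. ]]
hole [520.5 270.2] [10.6 14.2] [[571.6  22.4]]
hole [ 47.7 255.9] [11.  13.7] [[624.9 401.9]]
hole [350.4 252.9] [17.5 20.2] [[603.3 162.3]]
hole [201. 252.] [18.2 20.4] [[616.2 277.7]]
hole [ 44.3 227.8] [11.7 13.4] [[648.6 397.3]]
hole [352.4 222.5] [19.3 20.8] [[628.2 159.8]]
hole [198.8 220.9] [19.5 21. ] [[641.6 275. ]]
hole [515.5 215.3] [10.7 13.8] [[620.4  32.1]]
hole [471.8 215.7] [11.2 14.2] [[623.9  67.6]]
```

View pics/w7.png

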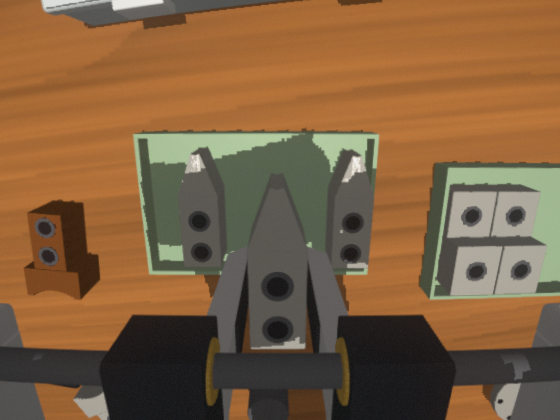

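Emit:
arm_command --pt "0.0015 0 0.02 0.002 0.003 0" --pt "0.0015 0 0.04 0.002 0.005 0" --pt "0.0015 0 0.06 0.002 0.005 0" --pt "0.0015 0 0.07 0.002 0.005 0" --pt "0.0015 0 0.075 0.002 0.005 0"

```text
time_s: 10.9
ee_pos: [0.6392, 0.2158, 0.0237]
tcp_rot: [[0.994, -0.106, -0.003], [-0.106, -0.994, -0.0], [-0.003, 0.001, -1.0]]
ft_force: [1.1, -0.1, -6.1]
width: 0.0275
```

Emit:
arm_command --pt "0 0 0.002 0 0 0" --pt "0 0 0.002 0 0 0" --pt "0 0 0.002 0 0 0"

```text
time_s: 11.2
ee_pos: [0.6419, 0.2166, 0.0247]
tcp_rot: [[0.994, -0.105, 0.003], [-0.105, -0.994, 0.001], [0.003, -0.001, -1.0]]
ft_force: [-1.0, -0.5, -5.1]
width: 0.0281
```

```bash
python3 go.py 640.8 216.5 9 -6
```

```text
t 11.2 p [641.9 216.6  24.7] F [-1.  -0.5 -5.1] w 0.0281
inc [-0.0011  0.0003  0.0157] [-0.001  -0.0027 -0.0006] len 0.016 deg 0.2
```

Emit:
arm_command --pt "0 0 0.006 0 0 0" --pt "0 0 0.011 0 0 0" --pt "0 0 0.013 0 0 0" --pt "0 0 0.0135 0 0 0" --pt "0 0 0.014 0 0 0"

```text
time_s: 11.7
ee_pos: [0.6411, 0.2165, 0.0094]
tcp_rot: [[0.994, -0.105, 0.001], [-0.105, -0.994, 0.0], [0.001, -0.0, -1.0]]
ft_force: [0.3, 0.1, -6.0]
width: 0.0278
```

Emit:
arm_command --pt "0 0 0.0005 0 0 0" --pt "0 0 0.001 0 0 0" --pt "0 0 0.0015 0 0 0" --pt "0 0 0.0015 0 0 0"

```text
time_s: 12.1
ee_pos: [0.6411, 0.2166, 0.008]
tcp_rot: [[0.994, -0.105, 0.001], [-0.105, -0.994, 0.0], [0.001, -0.0, -1.0]]
ft_force: [0.4, -0.1, -6.4]
width: 0.028
```

Emit:
arm_command --pt "0 0 0.0005 0 0 0" --pt "0 0 0.001 0 0 0" --pt "0 0 0.0015 0 0 0" --pt "0 0 0.0015 0 0 0"

```text
time_s: 12.5
ee_pos: [0.6413, 0.2166, 0.0077]
tcp_rot: [[0.994, -0.105, 0.001], [-0.105, -0.994, 0.0], [0.001, -0.0, -1.0]]
ft_force: [-4.5, -0.5, 4.6]
width: 0.0278
```

Emit:
arm_command --pt "0 0 0 0 0 0" --pt "0 0 0 0 0 0" --pt "0 0 0 0 0 0" --grip 0.042

```text
time_s: 12.8
ee_pos: [0.6418, 0.2166, 0.0069]
tcp_rot: [[0.994, -0.105, 0.002], [-0.105, -0.994, 0.001], [0.002, -0.001, -1.0]]
ft_force: [-0.5, 0.7, -0.0]
width: 0.0417
```

Emit:
arm_command --pt "0 0 -0.015 0 0 0" --pt "0 0 -0.05 0 0 0" --pt "0 0 -0.1 0 0 0" --pt "0 0 -0.15 0 0 0" --pt "0 0 -0.19 0 0 0"

```text
time_s: 13.3
ee_pos: [0.642, 0.2167, 0.2016]
tcp_rot: [[0.994, -0.105, 0.006], [-0.105, -0.994, 0.001], [0.005, -0.002, -1.0]]
ft_force: [0.3, 0.5, 0.4]
width: 0.0419
```

```bash
python3 - <<'E'
from workcell import *
import cv2
a=snapshot("wrist");cv2.imwrite("pics/w8.png",a)
E
python3 go.py 460 379.5 200 20.5
```

```text
t 13.35 p [645.6 217.4 209.7] F [ 1.8 -0.1  4.9] w 0.042
inc [-0.2017 -0.1417  0.007 ] [-0.0009 -0.0179 -0.4627] len 0.247 deg 26.5
```

View pics/w8.png

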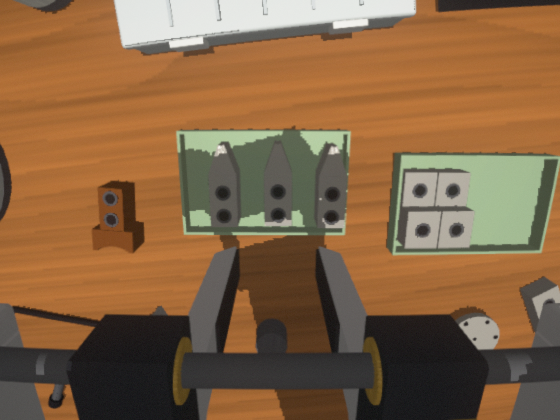

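Emit:
arm_command --pt "-0.025 -0.018 0.005 0 0 -0.1" --pt "-0.065 -0.045 0.005 0 0 -0.2" --pt "-0.105 -0.073 0.005 0 0 -0.3" --pt "-0.145 -0.101 0.005 0 0 -0.4" --pt "-0.18 -0.125 0.005 0 0 -0.46" --grip 0.06

```text
time_s: 13.85
ee_pos: [0.4735, 0.361, 0.1925]
tcp_rot: [[0.937, 0.351, 0.002], [0.351, -0.937, 0.001], [0.002, -0.001, -1.0]]
ft_force: [1.0, 0.4, -0.1]
width: 0.0596
```

```bash
python3 go.py 460.5 380.5 200 20.3
```

```text
t 13.85 p [473.5 361.  192.5] F [ 1.   0.4 -0.1] w 0.0596
inc [-0.0053 -0.0228 -0.0075] [-0.0005 -0.0025  0.0039] len 0.025 deg 0.3
```

Emit:
arm_command --pt "-0.004 -0.014 -0.005 0 0 0" --pt "-0.006 -0.022 -0.007 0 0 0" --pt "-0.006 -0.022 -0.007 0 0 0" --pt "-0.006 -0.022 -0.007 0 0 0"

```text
time_s: 14.25
ee_pos: [0.4631, 0.3775, 0.1987]
tcp_rot: [[0.938, 0.346, 0.002], [0.346, -0.938, 0.0], [0.002, 0.0, -1.0]]
ft_force: [0.3, 0.0, -0.4]
width: 0.0602
```

```bash
python3 go.py 460.5 380.5 200 20.3; python3 look.py w9 0.034;python3 go.py 460.5 380.5 200 20.3
```

```text
t 14.25 p [463.1 377.5 198.7] F [ 0.3  0.  -0.4] w 0.0602
inc [-0.0014 -0.0037 -0.0013] [ 0.0003 -0.0017 -0.0011] len 0.004 deg 0.1
light [543. 109.] [632.  161.6] [27.4 67.5] 83.9
light [476.  63.] [643.  237.4] [167.4 105.8] 83.88
hole [385.1 228.3] [26.3 30.1] [[464.3 259.4]]
hole [272.2 208.7] [10.8 13.1] [[443.8 375.9]]
hole [ 99.9 205.8] [15.9 17.3] [[385.5 542.6]]
hole [272.2 187.7] [13.7 13.9] [[464.2 383.4]]
hole [533.7 128. ] [ 8.3 11. ] [[610.5 163.4]]
hole [547.4 105.9] [ 8.8 10.5] [[634.3 161. ]]
hole [491.8  98.9] [ 9.2 10.5] [[618.6 217.3]]
hole [505.5  75.6] [ 8.9 11.2] [[642.5 214.9]]
hole [443.5  71.5] [ 9.2 10.7] [[623.1 272.7]]
hole [457.   47.2] [ 9.6 11.2] [[647.1 270.3]]
hole [294.8  66.3] [46.3 55.9] [[577.9 403. ]]
hole [326.5  13.2] [ 9.7 10.8] [[629.6 392.8]]
t 14.3 p [463.  377.3 198.4] F [ 0.7 -0.3  0.9] w 0.0598
inc [-0.0013 -0.0038 -0.0016] [ 0.0002 -0.001  -0.0015] len 0.004 deg 0.1
```

View pics/w9.png

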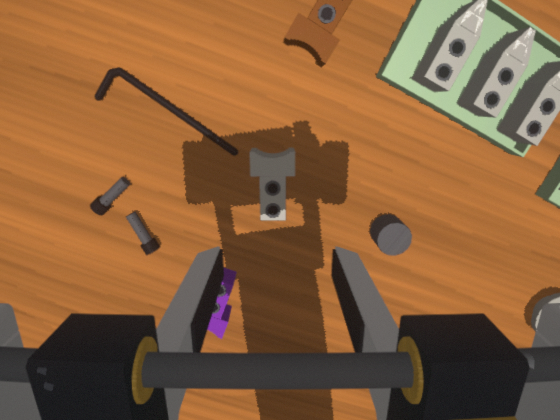

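```bash
python3 go.py 461.5 381 6 20.3
```

```text
t 14.3 p [463.  377.3 198.4] F [ 0.7 -0.3  0.9] w 0.0598
inc [-0.0003 -0.004   0.1924] [ 0.0002 -0.001  -0.0015] len 0.192 deg 0.1
```

Emit:
arm_command --pt "0 -0.003 0.03 0 0 0" --pt "0 -0.003 0.08 0 0 0" --pt "0 -0.003 0.13 0 0 0" --pt "0 -0.003 0.17 0 0 0" --pt "0 -0.003 0.185 0 0 0" --grip 0.05

```text
time_s: 14.8
ee_pos: [0.4587, 0.3784, 0.0085]
tcp_rot: [[0.938, 0.345, -0.007], [0.345, -0.938, -0.004], [-0.007, 0.001, -1.0]]
ft_force: [-0.6, 0.2, -0.7]
width: 0.0501
```

Emit:
arm_command --pt "0 0 0.003 0 0 0" --pt "0 0 0.006 0 0 0" --pt "0 0 0.006 0 0 0" --pt "0 0 0.006 0 0 0"

```text
time_s: 15.2
ee_pos: [0.4625, 0.3819, 0.0096]
tcp_rot: [[0.938, 0.347, 0.004], [0.347, -0.938, 0.002], [0.005, -0.001, -1.0]]
ft_force: [0.4, -1.0, -0.2]
width: 0.0499
```

```bash
python3 go.py 461.5 381 6 20.3; python3 look.py w10 0.034
```

```text
t 15.2 p [462.5 381.9   9.6] F [ 0.4 -1.  -0.2] w 0.0499
inc [-0.0012  0.0005  0.0036] [-0.0006 -0.0046  0.0005] len 0.004 deg 0.3
light [542.  38.] [608.5 313.9] [28.8 26.3] 83.81
hole [276.3 319. ] [24.8 29. ] [[442.9 375.2]]
hole [276.1 277.9] [27.4 30. ] [[464.5 383.3]]
hole [  4.7 252.4] [11. 19.] [[429.4 513.2]]
hole [374.8  10.4] [23.1 35.8] [[588.2 387.1]]
```

View pics/w10.png

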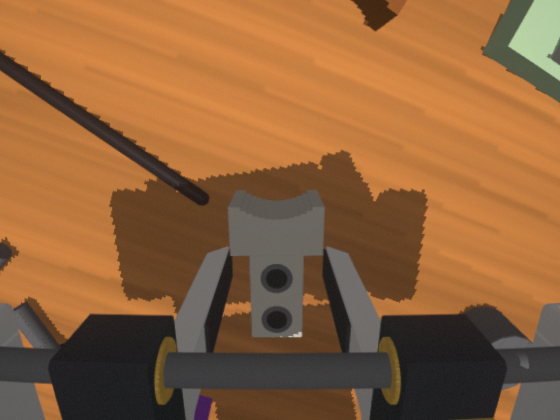

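Emit:
arm_command --pt "-0.001 0 0.002 0 0 0" --pt "-0.001 0 0.003 0 0 0" --pt "-0.001 0 0.003 0 0 0"

```text
time_s: 15.55
ee_pos: [0.4598, 0.3808, 0.0044]
tcp_rot: [[0.938, 0.348, 0.001], [0.348, -0.938, 0.0], [0.001, -0.0, -1.0]]
ft_force: [0.7, -0.9, -0.7]
width: 0.0502
```

Emit:
arm_command --pt "0 0 0 0 0 0" --pt "0 0 0 0 0 0" --pt "0 0 0 0 0 0" --pt "0 0 0 0 0 0" --pt "0 0 0 0 0 0" --grip 0.0

```text
time_s: 16.05
ee_pos: [0.46, 0.3809, 0.0044]
tcp_rot: [[0.938, 0.347, 0.001], [0.347, -0.938, 0.001], [0.001, -0.0, -1.0]]
ft_force: [-0.0, 1.2, -0.1]
width: 0.0258
```

```bash
python3 go.py 461.5 381 6 20.3; python3 look.py w11 0.034
```

```text
t 16.05 p [460.  380.9   4.4] F [-0.   1.2 -0.1] w 0.0258
inc [ 0.0015  0.0004 -0.0016] [-0.0003 -0.0009  0.0004] len 0.002 deg 0.1
light [545.  31.] [601.5 321.3] [26.4 18.4] 29.66
hole [277.1 320.5] [25.6 30. ] [[443.1 374.7]]
hole [277.  278.1] [28.3 31.1] [[464.7 382.8]]
hole [381.2   6. ] [15.4 29.5] [[586.4 385.3]]
```

Emit:
arm_command --pt "0 0 -0.015 0 0 0" --pt "0 0 -0.05 0 0 0" --pt "0 0 -0.085 0 0 0" --pt "0 0 -0.1 0 0 0" --pt "0 0 -0.1 0 0 0"

```text
time_s: 16.6
ee_pos: [0.4613, 0.3815, 0.1071]
tcp_rot: [[0.938, 0.347, 0.005], [0.347, -0.938, 0.003], [0.006, -0.001, -1.0]]
ft_force: [0.0, -0.4, -5.7]
width: 0.0257
```

```bash
python3 go.py 618 -180 105 -2.8
```

```text
t 16.6 p [461.3 381.5 107.1] F [ 0.  -0.4 -5.7] w 0.0257
inc [-0.0482  0.5809  0.0014] [-0.0018 -0.0055  0.4037] len 0.583 deg 23.1
```

Emit:
arm_command --pt "-0.002 0.02 0 0 0 0.06" --pt "-0.006 0.06 0 0 0 0.15" --pt "-0.01 0.105 0 0 0 0.25" --pt "-0.014 0.15 0 0 0 0.34" --pt "-0.018 0.195 0 0 0 0.4"

```text
time_s: 17.1
ee_pos: [0.509, 0.1897, 0.1018]
tcp_rot: [[0.999, -0.048, -0.004], [-0.048, -0.999, -0.0], [-0.004, 0.001, -1.0]]
ft_force: [1.3, 0.6, -4.5]
width: 0.026
```

```bash
python3 go.py 617 -180 105 -2.8
```

```text
t 17.1 p [509.  189.7 101.8] F [ 1.3  0.6 -4.5] w 0.026
inc [ 0.1255  0.3641 -0.0035] [0.0006 0.0037 0.0011] len 0.385 deg 0.2
```

Emit:
arm_command --pt "0.016 0.045 0 0 0 0" --pt "0.031 0.09 0 0 0 0" --pt "0.047 0.136 0 0 0 0" --pt "0.063 0.182 0 0 0 0" --pt "0.078 0.228 0 0 0 0"

```text
time_s: 17.6
ee_pos: [0.5768, -0.0413, 0.1017]
tcp_rot: [[0.999, -0.045, -0.004], [-0.045, -0.999, 0.002], [-0.004, -0.001, -1.0]]
ft_force: [0.7, 0.2, -5.3]
width: 0.0261
```

```bash
python3 go.py 617 -180 105 -2.8
```

```text
t 17.6 p [576.8 -41.3 101.7] F [ 0.7  0.2 -5.3] w 0.0261
inc [ 0.0464  0.1368 -0.0036] [-0.0014  0.0036  0.0034] len 0.144 deg 0.3
```

Emit:
arm_command --pt "0.016 0.045 0 0 0 0" --pt "0.03 0.085 0 0 0 0" --pt "0.039 0.112 0 0 0 0" --pt "0.044 0.127 0 0 0 0" --pt "0.044 0.127 0 0 0 0"

```text
time_s: 18.1
ee_pos: [0.6157, -0.1697, 0.1023]
tcp_rot: [[0.999, -0.047, -0.002], [-0.047, -0.999, 0.002], [-0.002, -0.002, -1.0]]
ft_force: [0.2, 0.5, -5.7]
width: 0.0258
```

Emit:
arm_command --pt "0 0 0 0 0 0" --pt "0 0 0 0 0 0" --pt "0 0 0 0 0 0"

```text
time_s: 18.4
ee_pos: [0.6163, -0.167, 0.1041]
tcp_rot: [[0.999, -0.043, 0.0], [-0.043, -0.999, 0.001], [0.0, -0.001, -1.0]]
ft_force: [-0.6, 0.3, -5.4]
width: 0.0258
```

```bash
python3 go.py 617 -180 25 -2.8;python3 look.py w12 0.022
```

```text
t 18.4 p [ 616.3 -167.   104.1] F [-0.6  0.3 -5.4] w 0.0258
inc [0.0013 0.0131 0.0791] [-0.0009 -0.      0.0054] len 0.08 deg 0.3
light [ 56. 290.] [568.7  14.9] [122.5  45.1] 84.42
light [ 21. 219.] [621.4  39. ] [33.4 35.9] 84.29
light [ 87. 223.] [605.7  -9.9] [127.5  95.2] 84.44
light [388. 196.] [ 624.7 -226.1] [177.4 109.3] 87.19
hole [277.1 320.4] [26.9 30.8] [[ 522.7 -163.1]]
hole [ 12.8 273.6] [10.8 13.2] [[574.   59.5]]
hole [277.  278.2] [29.5 32.4] [[ 562.8 -164.8]]
hole [432.7 239.1] [11.6 13.9] [[ 591.3 -290.2]]
hole [373.1 239. ] [17.6 19.2] [[ 593.7 -242.1]]
hole [ 20.7 220.9] [11.2 13.3] [[620.5  39.4]]
hole [437.1 210.1] [12.5 14.3] [[ 615.5 -291.6]]
hole [376.2 209.4] [18.5 20.1] [[ 618.1 -243.6]]
```

View pics/w12.png

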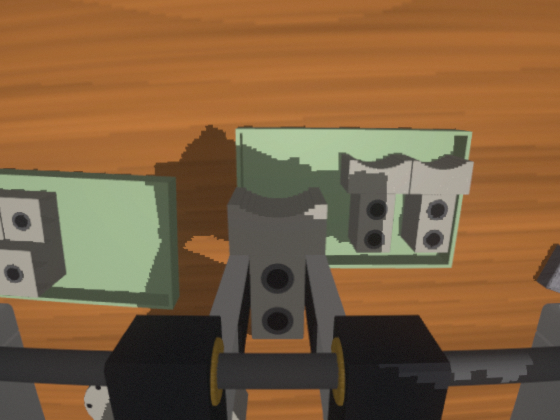

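```bash
python3 - <<'E'
from h import *
c=np.load("pics/w12.npy",allow_pickle=True).item()
p=cast(c,[[237,129],[470,132],[452,268]],0.022)*1000
print(p.round(1), "centre",(p[0]+p[2])/2)
print("mate holes",(cast(c,[[376.2,209.4],[373.1,239],[437.1,210.1],[432.7,239.1]],0.037)*1000).round(1))
E
```

```text
[[ 683.  -141.1]
 [ 674.7 -311.7]
 [ 564.9 -308.9]] centre [ 623.97925216 -224.97677192]
mate holes [[ 622.8 -239.5]
 [ 599.8 -238. ]
 [ 620.3 -284.7]
 [ 597.6 -283.4]]
```

Emit:
arm_command --pt "0.002 0.008 0.01 0 0 0.005" --pt "0.003 0.0125 0.035 0 0 0.005" --pt "0.003 0.0125 0.06 0 0 0.005" --pt "0.003 0.0125 0.075 0 0 0.005" --pt "0.003 0.0125 0.08 0 0 0.005"

```text
time_s: 18.95
ee_pos: [0.6175, -0.1805, 0.0216]
tcp_rot: [[0.999, -0.05, -0.003], [-0.05, -0.999, 0.002], [-0.003, -0.002, -1.0]]
ft_force: [-0.8, 0.6, -6.3]
width: 0.0259
```

Emit:
arm_command --pt "0 0 0 0 0 0" --pt "0 0 0 0 0 0" --pt "0 0 0 0 0 0"

```text
time_s: 19.25
ee_pos: [0.6203, -0.1816, 0.026]
tcp_rot: [[0.999, -0.05, 0.003], [-0.05, -0.999, -0.001], [0.003, 0.001, -1.0]]
ft_force: [0.2, -0.8, -5.1]
width: 0.0256
```

```bash
python3 go.py 619 -179.3 9.5 -2.8
```

```text
t 19.25 p [ 620.3 -181.6   26. ] F [ 0.2 -0.8 -5.1] w 0.0256
inc [-0.0015 -0.0022  0.0165] [ 0.0008 -0.0034 -0.0011] len 0.017 deg 0.2
```

Emit:
arm_command --pt "-0.001 -0.002 0.006 0 0 0" --pt "-0.001 -0.002 0.012 0 0 0" --pt "-0.001 -0.002 0.014 0 0 0" --pt "-0.001 -0.002 0.015 0 0 0" --pt "-0.001 -0.002 0.0155 0 0 0"

```text
time_s: 19.75
ee_pos: [0.6182, -0.179, 0.0087]
tcp_rot: [[0.999, -0.05, 0.001], [-0.05, -0.999, 0.0], [0.001, -0.001, -1.0]]
ft_force: [0.4, -0.7, -6.1]
width: 0.0259
```

Emit:
arm_command --pt "0 0 0.0005 0 0 0" --pt "0 0 0.001 0 0 0" --pt "0 0 0.0015 0 0 0" --pt "0 0 0.0015 0 0 0"

```text
time_s: 20.15
ee_pos: [0.6183, -0.1791, 0.0075]
tcp_rot: [[0.999, -0.05, 0.001], [-0.05, -0.999, 0.0], [0.001, -0.0, -1.0]]
ft_force: [0.7, -0.0, -4.2]
width: 0.0258
```

Emit:
arm_command --pt "0 0 0.0005 0 0 0" --pt "0 0 0.001 0 0 0" --pt "0 0 0.001 0 0 0"

```text
time_s: 20.45
ee_pos: [0.6184, -0.1791, 0.0075]
tcp_rot: [[0.999, -0.05, 0.001], [-0.05, -0.999, 0.0], [0.001, -0.0, -1.0]]
ft_force: [-3.9, 1.5, 4.2]
width: 0.0258
```

Emit:
arm_command --pt "0 0 0 0 0 0" --pt "0 0 0 0 0 0" --pt "0 0 0 0 0 0" --grip 0.042

```text
time_s: 20.75
ee_pos: [0.6189, -0.1794, 0.0068]
tcp_rot: [[0.999, -0.05, 0.002], [-0.05, -0.999, -0.0], [0.002, 0.0, -1.0]]
ft_force: [-0.0, 0.2, 0.6]
width: 0.0417
```

Emit:
arm_command --pt "0 0 -0.015 0 0 0" --pt "0 0 -0.05 0 0 0" --pt "0 0 -0.1 0 0 0" --pt "0 0 -0.15 0 0 0" --pt "0 0 -0.19 0 0 0"

```text
time_s: 21.25
ee_pos: [0.619, -0.1795, 0.2013]
tcp_rot: [[0.999, -0.05, 0.005], [-0.05, -0.999, -0.002], [0.005, 0.001, -1.0]]
ft_force: [1.5, 0.5, -0.1]
width: 0.0422
```

```bash
python3 - <<'E'
from workcell import *
import cv2
a=snapshot("wrist");cv2.imwrite("pics/w13.png",a)
E
python3 - <<'E'
from h import *
from workcell import calibration
c=calibration("top");a=cv2.imread("pics/top0.png");H,S,V=cv2.split(cv2.cvtColor(a,cv2.COLOR_BGR2HSV))
m=(V<110).astype(np.uint8)*255; m[:,:300]=0;m[:,365:]=0;m[:200]=0;m[245:]=0
for k in cv2.findContours(m,cv2.RETR_EXTERNAL,cv2.CHAIN_APPROX_NONE)[0]:
    if cv2.contourArea(k)<5: continue
    M=cv2.moments(k);q=[M['m10']/M['m00'],M['m01']/M['m00']]
    print(np.round(q,1),cv2.contourArea(k),(cast(c,q,.042)*1000).round(1),(cast(c,q,.024)*1000).round(1))
E
```

```text
[335.4 227.7] 19.0 [[ 433.2 -108.3]] [[ 435.3 -110.5]]
[328.5 214.5] 17.0 [[464.4 -92.6]] [[467.  -94.6]]
[326.  228.3] 42.0 [[431.7 -86.3]] [[433.8 -88.2]]
```

View pics/w13.png

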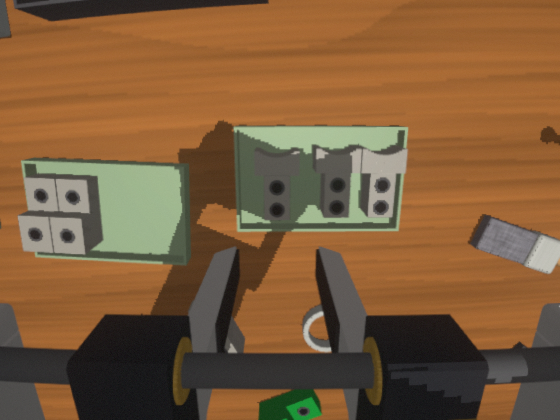

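```bash
python3 go.py 440.5 -105.5 200 22.3
```

```text
t 21.3 p [ 622.4 -181.1  209.2] F [ 1.8 -0.4  5.4] w 0.0419
inc [-0.1856 -0.0664  0.0058] [ 0.0096 -0.0145 -0.4392] len 0.197 deg 25.2
```

Emit:
arm_command --pt "-0.03 -0.01 0 0 0 -0.1" --pt "-0.07 -0.025 0 0 0 -0.2" --pt "-0.11 -0.039 0 0 0 -0.3" --pt "-0.15 -0.053 0 0 0 -0.4" --pt "-0.183 -0.0655 0 0 0 -0.439" --grip 0.062

```text
time_s: 21.8
ee_pos: [0.437, -0.1038, 0.1967]
tcp_rot: [[0.924, 0.382, 0.002], [0.382, -0.924, -0.0], [0.002, 0.001, -1.0]]
ft_force: [-0.6, 0.1, 0.6]
width: 0.0619
```

Emit:
arm_command --pt "0 0 0 0 0 0" --pt "0 0 0 0 0 0" --pt "0 0 0 0 0 0"

```text
time_s: 22.1
ee_pos: [0.4396, -0.1051, 0.1972]
tcp_rot: [[0.925, 0.379, 0.003], [0.379, -0.925, -0.001], [0.002, 0.001, -1.0]]
ft_force: [-0.5, -0.1, 0.3]
width: 0.0618
```

```bash
python3 look.py w14 0.042; python3 go.py 440.5 -105.5 6 22.3; python3 - <<'E'
from h import *
E
```

```text
light [383. 231.] [ 443.4 -219.3] [53.5 54.1] 22.3
light [170. 152.] [440.5   5.6] [31.  57.9] 68.64
light [448.  62.] [ 612.4 -217.3] [169.3  92.7] 87.3
light [236.  23.] [550.2 -15.3] [ 68.9 170.2] 21.68
hole [276.  198.2] [14.1 14.5] [[ 434.5 -106. ]]
hole [275.6 157.7] [13.8 14. ] [[470.8 -90.7]]
hole [512.4 112.4] [ 9.  10.4] [[ 596.2 -279.9]]
hole [525.3  90.5] [ 8.9 11.8] [[ 618.6 -281.1]]
hole [474.8  90.3] [ 9.8 10.8] [[ 598.6 -236. ]]
hole [487.4  67.7] [ 9.9 12.3] [[ 620.8 -237. ]]
hole [419.   62.7] [10.  11.1] [[ 598.7 -176.7]]
hole [431.3  38.3] [10.1 12. ] [[ 621.4 -177.4]]
t 22.15 p [ 439.6 -105.1  197. ] F [-1.  -0.2 -0.3] w 0.062
inc [0.0004 0.0005 0.191 ] [ 0.0009 -0.0017 -0.0008] len 0.191 deg 0.1
```

View pics/w14.png

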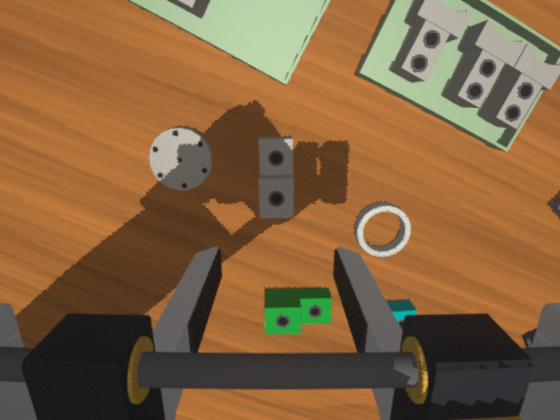

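Emit:
arm_command --pt "0 0 0.03 0 0 0" --pt "0 0 0.08 0 0 0" --pt "0 0 0.13 0 0 0" --pt "0 0 0.17 0 0 0" --pt "0 0 0.185 0 0 0"

```text
time_s: 22.65
ee_pos: [0.4364, -0.1034, 0.007]
tcp_rot: [[0.925, 0.379, -0.006], [0.379, -0.925, 0.004], [-0.004, -0.006, -1.0]]
ft_force: [-0.8, -0.3, 0.7]
width: 0.0615
```

Emit:
arm_command --pt "0 0 0.003 0 0 0" --pt "0 0 0.006 0 0 0" --pt "0 0 0.006 0 0 0" --pt "0 0 0.006 0 0 0"

```text
time_s: 23.05
ee_pos: [0.44, -0.1051, 0.0065]
tcp_rot: [[0.925, 0.379, 0.003], [0.379, -0.925, -0.001], [0.003, 0.002, -1.0]]
ft_force: [0.3, -0.3, 0.2]
width: 0.0618
```

```bash
python3 go.py 440.5 -105.5 6 22.3
```

```text
t 23.05 p [ 440.  -105.1    6.5] F [ 0.3 -0.3  0.2] w 0.0618
inc [0.0003 0.0006 0.0005] [ 0.002  -0.0026 -0.0004] len 0.001 deg 0.2
```

Emit:
arm_command --pt "0 0 0.001 0 0 0" --pt "0 0 0.001 0 0 0" --pt "0 0 0.001 0 0 0" --pt "0 0 0.001 0 0 0" --pt "0 0 0.001 0 0 0" --grip 0.0

```text
time_s: 23.55
ee_pos: [0.4388, -0.1045, 0.0044]
tcp_rot: [[0.925, 0.379, 0.001], [0.379, -0.925, 0.0], [0.001, 0.0, -1.0]]
ft_force: [-1.2, 0.3, 2.2]
width: 0.0336
```

```bash
python3 go.py 440.5 -105.5 6 22.3;python3 look.py w15 0.042
```

```text
t 23.55 p [ 438.8 -104.5    4.4] F [-1.2  0.3  2.2] w 0.0336
inc [ 0.0012  0.0016 -0.0016] [ 0.     -0.001  -0.0003] len 0.003 deg 0.1
light [492. 318.] [ 464.5 -204.7] [21.3 47.7] 5.85
light [ 72. 205.] [445.3  -4.3] [36.9 54.6] 62.5
light [515.  41.] [ 576.2 -150.7] [47.6 22.2] 87.26
light [270.  15.] [538.4 -57.7] [20.  48.8] 22.12
hole [277.1 305. ] [28.2 32.1] [[ 434.7 -106. ]]
hole [129.5 238.7] [8.9 9.7] [[440.3 -35. ]]
hole [276.6 215.6] [29.5 30.9] [[474.1 -89.6]]
```

Emit:
arm_command --pt "0 0 -0.015 0 0 0" --pt "0 0 -0.05 0 0 0" --pt "0 0 -0.085 0 0 0" --pt "0 0 -0.1 0 0 0" --pt "0 0 -0.1 0 0 0"

```text
time_s: 24.1
ee_pos: [0.4394, -0.1049, 0.1055]
tcp_rot: [[0.925, 0.379, 0.004], [0.379, -0.925, -0.001], [0.003, 0.002, -1.0]]
ft_force: [-0.5, -0.2, -6.5]
width: 0.0338
```

```bash
python3 go.py 585 -29.5 105 -5.6
```

```text
t 24.1 p [ 439.4 -104.9  105.5] F [-0.5 -0.2 -6.5] w 0.0338
inc [ 0.1633 -0.0146  0.0009] [ 0.0017 -0.0034  0.4866] len 0.164 deg 27.9
```

View pics/w15.png

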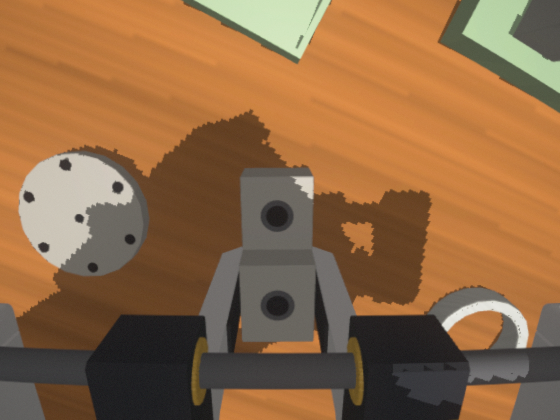

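```bash
python3 go.py 581 -28.5 105 -5.6
```

```text
t 24.1 p [ 439.4 -104.9  105.5] F [-0.5 -0.2 -6.5] w 0.0338
inc [ 0.16   -0.017   0.0009] [ 0.0017 -0.0034  0.4866] len 0.161 deg 27.9
```

Emit:
arm_command --pt "0.015 -0.002 0 0 0 0.1" --pt "0.05 -0.005 0 0 0 0.23" --pt "0.095 -0.01 0 0 0 0.36" --pt "0.135 -0.014 0 0 0 0.46" --pt "0.16 -0.017 0 0 0 0.487"

```text
time_s: 24.6
ee_pos: [0.5803, -0.0263, 0.101]
tcp_rot: [[0.995, -0.099, -0.003], [-0.099, -0.995, 0.002], [-0.004, -0.001, -1.0]]
ft_force: [0.3, 0.0, -6.0]
width: 0.0337
```

Emit:
arm_command --pt "0 0 0 0 0 0" --pt "0 0 0 0 0 0" --pt "0 0 0 0 0 0"

```text
time_s: 24.9
ee_pos: [0.5782, -0.0282, 0.1023]
tcp_rot: [[0.995, -0.098, -0.003], [-0.098, -0.995, 0.001], [-0.003, -0.001, -1.0]]
ft_force: [-0.3, 0.1, -7.2]
width: 0.0336
```

```bash
python3 look.py w16 0.045; python3 go.py 581 -28.5 25 -5.6
```

```text
light [132. 236.] [585.4  69.8] [41.8 45. ] 84.85
light [278. 186.] [605.6 -30.7] [48.6 15.4] 84.41
light [220. 142.] [6.313e+02 1.000e-01] [158.   49.2] 84.85
light [ 24. 164.] [642.1 148.7] [43.  99.3] 83.22
light [497. 129.] [ 629.2 -181.3] [106.9  99.5] 87.34
hole [277.2 305. ] [29.  33.1] [[514.9 -22.2]]
hole [134.5 225.1] [14.6 18.2] [[588.7  72.5]]
hole [181.2 225.3] [19.5 21.1] [[585.3  39.1]]
hole [276.6 215.6] [30.7 31.6] [[585.9 -28.8]]
hole [ 14.5 206.3] [11.3 14.5] [[611.2 158.5]]
hole [  8.3 174.3] [11.8 14.4] [[634.5 155.9]]
hole [483.6 173.6] [12.6 15. ] [[ 602.2 -173.7]]
hole [137.5 169.8] [12.3 17.1] [[627.6  62. ]]
hole [183.8 169.1] [19.4 20.6] [[624.8  30.2]]
hole [486.8 141.2] [13.7 15.1] [[ 624.4 -174.5]]
t 24.95 p [578.5 -28.4 102.9] F [-0.3 -0.  -5.9] w 0.0337
inc [ 0.0027 -0.0001  0.0779] [-0.0007  0.0023 -0.0012] len 0.078 deg 0.2
```

View pics/w16.png

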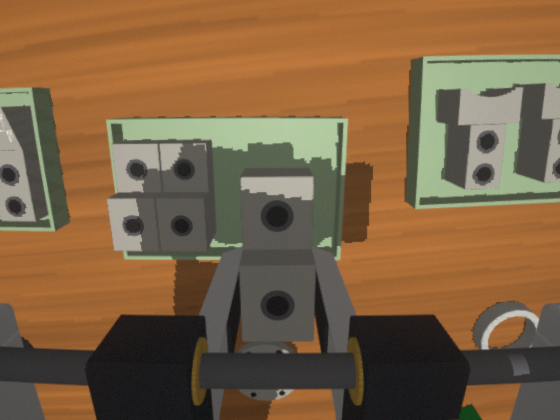

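Emit:
arm_command --pt "0.003 -0.001 0.01 0 0 0" --pt "0.003 -0.001 0.035 0 0 0" --pt "0.003 -0.001 0.06 0 0 0" --pt "0.003 -0.001 0.075 0 0 0" --pt "0.003 -0.001 0.08 0 0 0"

```text
time_s: 25.45
ee_pos: [0.5815, -0.0272, 0.0219]
tcp_rot: [[0.995, -0.099, -0.003], [-0.098, -0.995, 0.001], [-0.004, -0.001, -1.0]]
ft_force: [0.7, -0.0, -6.3]
width: 0.0338
```

Emit:
arm_command --pt "0 0 0 0 0 0" --pt "0 0 0 0 0 0" --pt "0 0 0 0 0 0"

```text
time_s: 25.75
ee_pos: [0.5846, -0.0277, 0.0259]
tcp_rot: [[0.995, -0.098, 0.004], [-0.098, -0.995, -0.0], [0.004, -0.0, -1.0]]
ft_force: [-0.1, 0.7, -6.7]
width: 0.0335
```

```bash
python3 go.py 582.5 -27.5 9.5 -5.6
```

```text
t 25.75 p [584.6 -27.7  25.9] F [-0.1  0.7 -6.7] w 0.0335
inc [-0.0022  0.      0.0164] [-0.0001 -0.0035 -0.0005] len 0.017 deg 0.2
```

Emit:
arm_command --pt "0 0 0.006 0 0 0" --pt "0 0 0.012 0 0 0" --pt "0 0 0.014 0 0 0" --pt "0 0 0.015 0 0 0" --pt "0 0 0.0155 0 0 0"

```text
time_s: 26.25
ee_pos: [0.5834, -0.0273, 0.0087]
tcp_rot: [[0.995, -0.098, 0.001], [-0.098, -0.995, 0.0], [0.001, -0.001, -1.0]]
ft_force: [-1.0, -0.4, -6.8]
width: 0.0338
```

Emit:
arm_command --pt "0 0 0.0005 0 0 0" --pt "0 0 0.001 0 0 0" --pt "0 0 0.0015 0 0 0" --pt "0 0 0.0015 0 0 0"

```text
time_s: 26.65
ee_pos: [0.5836, -0.0274, 0.0076]
tcp_rot: [[0.995, -0.098, 0.001], [-0.098, -0.995, 0.0], [0.001, -0.0, -1.0]]
ft_force: [-0.3, -0.9, -7.2]
width: 0.0337
```

Emit:
arm_command --pt "0 0 0.0005 0 0 0" --pt "0 0 0.001 0 0 0" --pt "0 0 0.001 0 0 0"

```text
time_s: 26.95
ee_pos: [0.5836, -0.0274, 0.0075]
tcp_rot: [[0.995, -0.098, 0.0], [-0.098, -0.995, 0.0], [0.0, -0.0, -1.0]]
ft_force: [-5.1, 1.4, 2.9]
width: 0.0341
```

Emit:
arm_command --pt "0 0 0 0 0 0" --pt "0 0 0 0 0 0" --pt "0 0 0 0 0 0" --grip 0.05

```text
time_s: 27.25
ee_pos: [0.5844, -0.0276, 0.0071]
tcp_rot: [[0.995, -0.098, 0.003], [-0.098, -0.995, -0.0], [0.003, -0.0, -1.0]]
ft_force: [-0.4, -0.2, 0.3]
width: 0.0493
```

Emit:
arm_command --pt "0 0 -0.015 0 0 0" --pt "0 0 -0.05 0 0 0" --pt "0 0 -0.1 0 0 0" --pt "0 0 -0.15 0 0 0" --pt "0 0 -0.18 0 0 0"

```text
time_s: 27.75
ee_pos: [0.5853, -0.0278, 0.1926]
tcp_rot: [[0.995, -0.098, 0.008], [-0.098, -0.995, -0.001], [0.008, 0.001, -1.0]]
ft_force: [1.0, -0.5, 0.8]
width: 0.0501
```

Emit:
arm_command --pt "-0.03 0 0 0 0 0" --pt "-0.07 0 0 0 0 0" --pt "-0.1 0 0 0 0 0" --pt "-0.12 0 0 0 0 0" --pt "-0.12 0 0 0 0 0"

```text
time_s: 28.25
ee_pos: [0.4627, -0.0154, 0.1873]
tcp_rot: [[0.995, -0.098, 0.003], [-0.098, -0.995, -0.0], [0.003, -0.0, -1.0]]
ft_force: [0.8, -0.9, 0.5]
width: 0.05
```

Emit:
arm_command --pt "0 0 0 0 0 0" --pt "0 0 0 0 0 0" --pt "0 0 0 0 0 0"

```text
time_s: 28.55
ee_pos: [0.4647, -0.0159, 0.1866]
tcp_rot: [[0.995, -0.098, 0.001], [-0.098, -0.995, 0.0], [0.001, -0.0, -1.0]]
ft_force: [-0.0, 0.0, -0.7]
width: 0.0499
```

```bash
python3 - <<'E'
from workcell import *
import cv2
for n in ["top","side","wrist"]: cv2.imwrite(f"pics/{n}9.png",snapshot(n))
s=observe();print(s["time_s"],s["ee_pos"],s["ft_force"])
E
```

```text
28.7 [ 0.46423183 -0.01572142  0.18619759] [ 0.12248611 -0.05136422 -0.08797794]
```

View pics/wrist9.png

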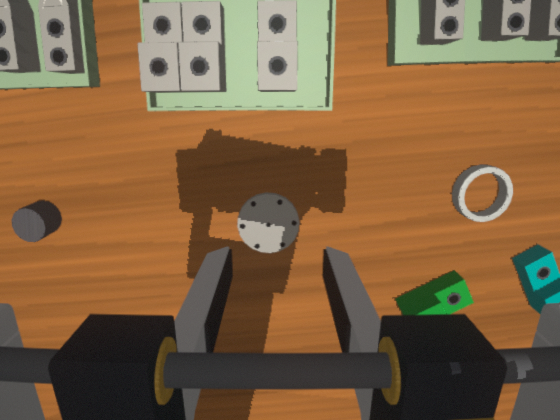

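View pics/side9.png

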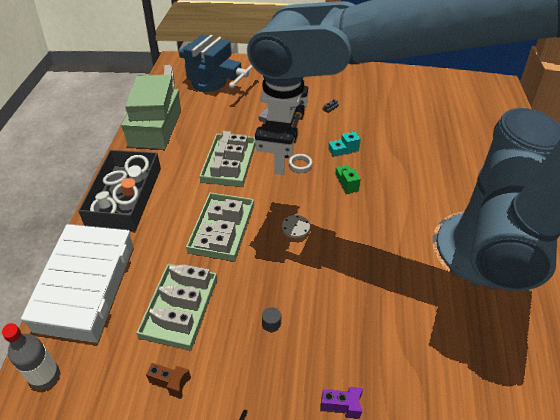

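View pics/top9.png

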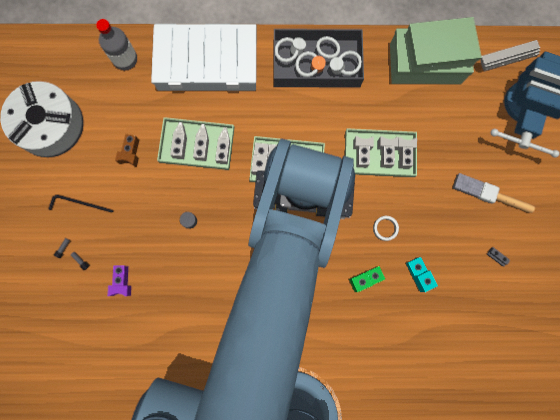

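```bash
python3 -c "
from workcell import *
print(hand_in())"
```

```text
the job is handed in; nothing more can be done
None
```

All four loose jaws are back in their own trays: both pointed jaws, the wide-nosed jaw and the stepped jaw. Each was lowered until the wrist force showed contact with the tray floor, about 7–12 N of change. It was then released and the gripper backed straight up.

**Jaws in the trays:** The last pictures show three jaws in each tray, screw holes up, noses the same way as the fixed jaws, parallel and not overlapping. The top view showed the pointed set at pixels (178, 201, 223; 142) and the wide set at (364–407; 152). The arm hid the stepped tray from the top camera, so I checked that tray in the side and wrist views.

**Parts left alone:** The ring, cylinder and cover lie at the same pixels as at the start. The cover was checked in the side view, since the arm hid it from above. I did not move any of the coloured look-alikes.

**Time and forces:** The job was handed in at about 28.7 s with the gripper empty and touching nothing. The highest wrist force reported at the end of any move was about 8 N.

**Disagreement in the measurements:** Positions from the top and wrist cameras differed by 2–3 mm. I averaged them or set positions from the fixed jaws' holes, which is well inside the room in the trays.

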